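# Test-fire a press-to-set snap trap

## Task

Test the new snap trap before it goes behind the plinth: press its ribbed cocking paddle down, going by feel, until the sear catches and it comes up firm against its end stop, then take your hand right off and see that the trap stays cocked by itself. Then press the small steel trigger pedal at its side so that the bail snaps freely shut, and move clear. Be gentle with the trap (never push on it with more than 22 N, and keep out of the bail's and paddle's way), and leave the kitchen things around it where they stand.

Things in the scene. Friction and masses are not known exactly. Their poses are not given: they have to be found in the camera images.
- trap: Snap trap on a plywood board, 236x170x16 mm, fixed to the worktop. Origin: worktop level under the striker's axle. x points from cocking paddle to wire bail (away from the robot, +-0.5 rad of yaw), y left, z up; offsets below are (x, y, z) mm in this frame. Black base: top z 28. The bail (y -38 to 18) lies 78 mm forward of the axle when shut, swings up to z 130 when cocked: keep clear of it.
- axle (a point): Middle of the striker's axle, offset (0, -11, 62), along y. The spring resists with about 6 N at the start, 11 N when cocked (pressed at x -45). About 0.04 rad past the catch the striker meets a stiff rubber end stop: the force then rises steeply, by some 4 N per mm at the paddle. The sear's bracket has an unknown height setting, so the catch can be at any angle q from 0.68 to 1.1 rad: find it by feel.
- paddle_top (a point): Where to press: upper face of the grey ribbed cocking paddle when shut, offset (-45, -11, 103); fixed point, stays when the paddle moves. Paddle 44 mm wide (y -33 to 11), 5 mm thick, from 16 to 70 mm from the axle, its mid-plane through the axle. At striker angle q it slopes up towards -x at 0.70 - q rad. Pressed straight down here it catches at 37 to 58 mm of travel.
- pedal_top (a point): Centre of the upper face of the trigger pedal at rest, nominal: offset (-87, 59, 54), really up to 7 mm higher or lower with the bracket's setting (fixed point, does not follow the pedal). Flat steel plate 34x34x4 mm, one piece with the sear, left of the paddle. Pushed down 4 to 14 mm with 2 to 6 N it frees the striker, which snaps shut in 0.1 s; firmly stopped at 20 mm; springs back.
- sear_hook (a point): Nominal place of the steel sear hook's nose, offset (-44, 36, 60), up to 7 mm higher or lower (fixed point). It catches the steel pin on the paddle's left side (y 20 to 43, 40 mm from the axle) by itself as the pin is pressed down past it. Its upright reaches z 76, +-7. Do not press here.
- striker (a joint): angle of the striker about its axle, rad: 0 = shut (start), grows as the paddle is pressed down; cocked it stays at 0.6 to 1.1
- tin: a squat printed food tin, 75 mm across, 58 mm tall, beside the trap's right edge; leave it alone. Origin at its underside
- spice_jar: a slim spice jar with dark cap, 41 mm across, 105 mm tall, beyond the trap; leave it alone. Origin at its underside
- garlic: a garlic bulb, 53 mm, to the left of the trap; leave it alone. Origin at its underside
- mug: a cream mug, 82 mm across, 94 mm tall, at the back right; leave it alone. Origin at its underside
- jar: a jar with a screw lid, 62 mm across, 86 mm tall, at the back left; leave it alone. Origin at its underside
- lemon: a lemon, 72 mm long, at the front left; leave it alone. Origin at its underside

How it is judged:
On the way, in this order (a step that is already met when the one before it is completed fails the run):
1. the trap stays cocked by itself, untouched, for half a second (value of joint striker above 0.5 rad and contact force between trap and the fingers below 0.1 N and contact force between trap and the arm below 0.1 N), for 0.5 s.
2. the trigger is tripped and the striker snaps freely shut (value of joint striker below 0.4 rad and velocity of joint striker below -3 rad/s).
At the end, for the whole second after the job is handed in: the trap, cocked and then tripped, is shut again (striker below 0.06 rad) and the robot does not touch it (value of joint striker below 0.06 rad and contact force between trap and the fingers below 0.1 N and contact force between trap and the arm below 0.1 N).
It fails at once if the robot pushes on the trap, or is hit by it, with more than 22 N (contact force between trap and the fingers above 22 N or contact force between trap and the arm above 22 N).
It fails at once if one of the kitchen things around it is moved by more than 2 cm (distance of any of tin, spice_jar, garlic, mug, jar, lemon from where it was at the start of the episode above 0.02 m).
It also fails if it takes over 58 s, if anything falls off the work surface, if the arm or the gripper's body presses on something with over 40 N, if the wrist force passes 120 N, or if a joint passes its speed limit or range.

## Robot

A 6-joint arm with a two-finger parallel gripper is mounted at the origin on a cart in front of the work surface, level with it; the furniture and walls round the work are solid. World frame = base frame: x ahead of the robot, y to its left, z up, the work surface at z = 0. Lengths are in m, angles in rad, forces in N, time in s.
With the tool pointing down it reaches from about 0.4 to 0.925 m from the base axis. Payload 12.5 kg.
Tool frame: the origin (TCP) lies on the centre line of the jaws, within the pads' length; the fingertips stand 8 mm ahead of it and the grasp point (between the pads) lies 11 mm behind it; z points along the fingers, y is the line along which they close (so a half turn about z gives the same grasp; the last joint's range is limited). The gripper opens to 95 mm and grips with 3 to 60 N. Pads are 20 mm wide; open, the fingers measure 119 mm over their backs; the gripper's body (75 mm by 180 mm) begins 59 mm behind the grasp point.
Start: joints at [-1.292, 0.491, 1.559, -0, 1.092, -0.106], TCP at [0.235, -0.579, 0.223] pointing down, gripper open.
Joint ranges: [-3.1, 3.1], [-0.84, 2.19], [0.05, 2.79], [-1.13, 4.28], [0.06, 2.93], [-2.69, 2.69]. Speed limits (rad/s): [2.22, 2.22, 2.79, 3.14, 3.14, 3.14].

## Interface

Orientations are given as a 3x3 rotation matrix whose columns are the frame's x, y, z axes.
In Python, from workcell import arm gives the robot as it stands. The module is installed in compiled form; this text tells all that it offers.
- The arm moves only by the tool arm_command, never from a script. Its argument "series" is text: rows parted by semicolons, each of 6 numbers parted by spaces: the shift along the tool's x, y, z as a fraction of full scale, then the turn, a rotation vector about the tool's x, y, z as a fraction of full scale. In form: tx ty tz wx wy wz; .... A call has 1 to 10 rows; each row is the pose to reach, as a shift and turn from the pose commanded when the call began, along the tool's axes at that moment, turning the shorter way round; what a row does not reach only later rows make up. Full scale, the value 1, is 80 mm for a shift and pi rad for a turn. A row lasts 1/8 s, in which the tool goes at most 62.5 mm and 10.7 degrees, less where a joint would pass 70% of its speed; a pose out of reach is approached as far as the arm can. A call with a number of a shift or a turn outside -1 to 1 is refused whole. A call with a gripper value outside its range is refused whole. "grip" is the gripper command: -1 is fully open, 1 is shut, values between are in proportion, set as the call begins (left out, the last holds). The fingers move at their own pace and stop on an object; "newtons" is the grip in N (left out, the last holds). Time passes only in rows, so rows that repeat a pose let the fingers close. It gives the time, the measured TCP pose, the force, the opening and the grip force at its end, in the units of the state.
- arm.sense(): the state, without advancing time (a new reading comes with each control period).
- arm.read_camera(name): name is "side" or "top"; returns a dict with "image" (400x640x3 uint8, red, green, blue), "vertical_fov" (degrees; the focal length in pixels is half the picture's height over the tangent of half this angle, whatever the lens; pixels are square), "cx", "cy" (the principal point, pixels), "distortion" ([k1, k2, p1, p2, k3] as OpenCV has them; the pictures are not rectified), "eye" and "rotation" of the camera in the world. Camera axes: x right, y up, looking along -z (the intrinsics and any distortion apply to the point x, -y, -z); pixel columns grow to the right and rows downward; lengths in m; the calibration is good to about 2 mm. A picture is of the moment at which its call begins. There is no depth.
- arm.close_job(): hands the job in; it is judged then, once.
Trained networks look in the newest picture that a camera, given by its name, has taken for a name from the list of things; names that differ only in an ending like _2 or _b are one class to them, and where a whole thing is asked for, a point or a joint stands for the part that bears it (a point fixed in the world has none). Each returns a list of dicts, best first, with "conf" (0 to 1); they miss things now and then, are a little off and sometimes report something else, mostly with a low value. They report only what shows in the picture. A call takes as long as a camera call.
- arm.search_frame(camera, name): "point" ([x, y, z] in m, in the coordinates of the camera as it stood for that picture, good to about 4 mm: the middle of the surface that is visible of it).
- arm.cut_out(camera, name): "region" (400x640 bool, what is visible of it).
The state is a dict: "t": time; "q": joint angles; "joint_velocities": joint speeds; "tau": joint torques, N m; "position": TCP position; "tool_rot": TCP orientation; "force": force on the tool from outside, world axes, zero at the start; "moment": the same for the moment, N m; "finger_gap": finger opening in m; "gripper_force": force on a finger pad.
Only numpy, scipy, OpenCV 4.12 (cv2) and the standard library are available. Lean on these libraries where they do the work, as an engineer would, in place of code of your own. Each camera call takes 0.05 s, during which the arm holds its last target. There are 200 camera calls.

## Working session

There is one attempt and no reset: what is moved stays moved. The work goes in short steps, Python scripts to look and compute and a tool call to move; the robot and the scene stay as the last step left them, time stands still between calls to the robot, and variables do not carry over. Pictures are saved under pics/ and viewed, at most 10 in all, crops included, and the job is handed in when it is done.

Besides the shell and the picture viewer there is one more tool, called after "Request:" in YAML: its name, and indented under it one key for each argument. arm_command: Moves the arm, as the interface text tells. Its arguments: {"type":"object","properties":{"series":{"type":"string"},"grip":{"type":"number"},"newtons":{"type":"number"}},"required":["series"]}

```bash
mkdir -p pics; cat > h.py <<'E'
import numpy as np,cv2
from workcell import arm
def K(c):
    f=200/np.tan(np.radians(c['vertical_fov'])/2)
    return np.array([[f,0,c['cx']],[0,f,c['cy']],[0,0,1.]]),np.array(c['distortion'],float)
def ext(c):
    R=np.array(c['rotation'])@np.diag([1,-1,-1.])  # cv cam->world
    return R,np.array(c['eye'])
def proj(c,P):
    k,d=K(c);R,e=ext(c)
    return cv2.projectPoints(((np.atleast_2d(P)-e)@R).reshape(-1,1,3),np.zeros(3),np.zeros(3),k,d)[0][:,0]
def onz(c,uv,z):
    k,d=K(c);R,e=ext(c)
    u=cv2.undistortPoints(np.array(uv,float).reshape(-1,1,2),k,d)[:,0]
    r=np.c_[u,np.ones(len(u))]@R.T
    return e+r*((z-e[2])/r[:,2])[:,None]
def w(c,p): return np.array(c['eye'])+np.array(c['rotation'])@np.array(p)
E
python3 - <<'E'
from h import *
np.set_printoptions(precision=4,suppress=True)
s=arm.sense();print(s['t'],s['position'],s['tool_rot'],s['force'])
for n in ('top','side'):
    c=arm.read_camera(n);cv2.imwrite(f'pics/{n}0.png',c['image'][:,:,::-1]);print(n,c['eye'],c['rotation'],c['vertical_fov'],c['distortion'])
    for o in 'trap paddle_top pedal_top sear_hook axle striker tin spice_jar garlic mug jar lemon'.split():
        try:
            for d in arm.search_frame(n,o)[:2]: print(o,w(c,d['point']),round(d['conf'],2))
        except Exception as e: print(o,e)
E
```

```text
0.0 [ 0.2346 -0.5791  0.222 ] [[ 0.9269  0.3754 -0.0003]
 [ 0.3754 -0.9269  0.0011]
 [ 0.0001 -0.0012 -1.    ]] [ 0.0326  0.3579 -0.6066]
top [0.3866 0.1125 1.0544] [[-0.117   0.9654 -0.2332]
 [-0.9931 -0.1147  0.0234]
 [-0.0042  0.2343  0.9721]] 48.424690019669114 [-0.0064  0.      0.      0.      0.    ]
trap [0.5547 0.0462 0.0141] 0.74
paddle_top [0.5555 0.0518 0.0138] 0.67
pedal_top [0.5526 0.0483 0.0182] 0.75
sear_hook [0.5588 0.0507 0.0102] 0.84
sear_hook [0.553  0.0451 0.0833] 0.41
axle [0.5515 0.05   0.0172] 0.62
striker [0.5527 0.0438 0.0821] 0.95
tin [0.552  0.0453 0.0808] 0.72
tin [ 0.5696 -0.0893  0.0562] 0.55
spice_jar [0.7176 0.064  0.1018] 0.98
garlic [0.6587 0.159  0.0343] 0.9
mug [ 0.8146 -0.1148  0.0481] 0.89
jar [0.7364 0.2696 0.0835] 0.98
jar [0.5537 0.043  0.0804] 0.7
lemon [0.3987 0.3341 0.0456] 0.67
side [ 0.6338 -0.9863  0.5737] [[ 0.9986 -0.0438  0.0301]
 [ 0.0453  0.4055 -0.913 ]
 [ 0.0278  0.9131  0.4069]] 46.72679063510759 [-0.0591  0.      0.      0.      0.    ]
trap [0.5619 0.0241 0.0296] 0.72
trap [ 0.5765 -0.1145  0.0429] 0.27
paddle_top [0.5586 0.024  0.0253] 0.8
pedal_top [0.5556 0.0244 0.0295] 0.94
sear_hook [0.5597 0.0267 0.0332] 0.74
sear_hook [0.6594 0.1431 0.0293] 0.61
axle [0.5537 0.0202 0.0277] 0.62
striker [0.5521 0.0382 0.0798] 0.79
tin [ 0.575  -0.1143  0.039 ] 0.82
tin [0.5591 0.0292 0.0316] 0.42
spice_jar [0.7286 0.0462 0.0652] 0.57
mug [ 0.8058 -0.1379  0.068 ] 0.78
mug [0.5551 0.0253 0.0299] 0.22
jar [0.7428 0.2591 0.0664] 0.83
lemon [0.4012 0.3192 0.0357] 0.59
```

View pics/top0.png

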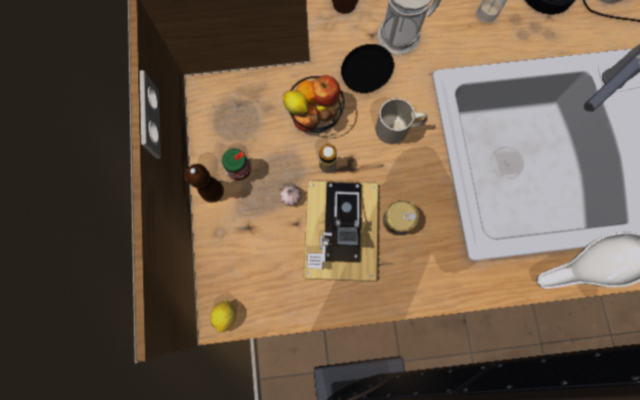

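View pics/side0.png

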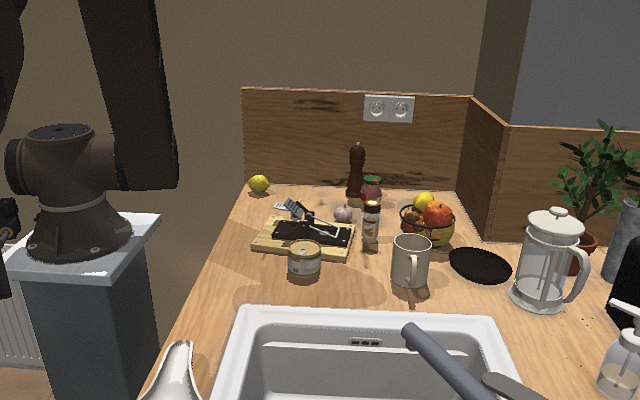

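The top view shows the trap board spanning about (305–379, 181–280). The pedal is near (315,261), the paddle near (347,237) and the tin at (402,217). The side view shows the trap at (253–355, 200–258). Next I'll zoom in on both.

```bash
python3 - <<'E'
from h import *
a=cv2.imread('pics/top0.png')[170:290,290:395];b=cv2.imread('pics/side0.png')[185:265,245:365]
cv2.imwrite('pics/c.png',cv2.resize(a,None,fx=5,fy=5,interpolation=cv2.INTER_CUBIC))
cv2.imwrite('pics/d.png',cv2.resize(b,None,fx=6,fy=6,interpolation=cv2.INTER_CUBIC))
c=arm.read_camera('top');m=arm.cut_out('top','trap')
for d in m[:2]:
    r=d['region'];print(d['conf'],r.sum());
    q=cv2.convexHull(np.argwhere(r)[:,::-1].astype(np.int32));print(cv2.approxPolyDP(q,3,True)[:,0].tolist())
E
```

```text
0.71 7095
[[375, 281], [304, 277], [310, 181], [377, 185]]
0.48 962
[[416, 208], [417, 221], [407, 233], [397, 235], [385, 227], [384, 214], [395, 201], [405, 200]]
```

View pics/c.png

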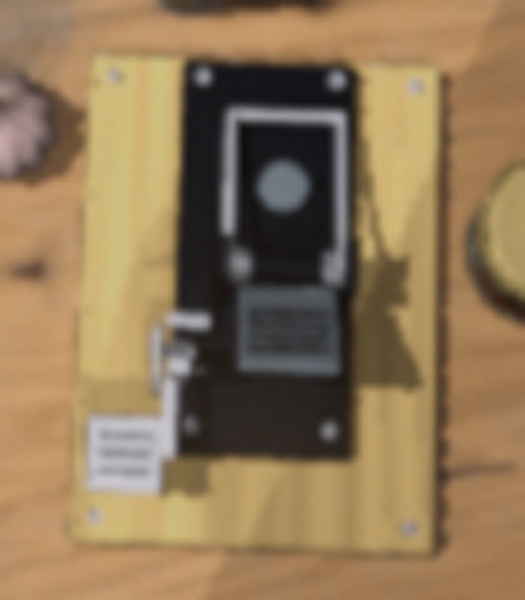

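View pics/d.png

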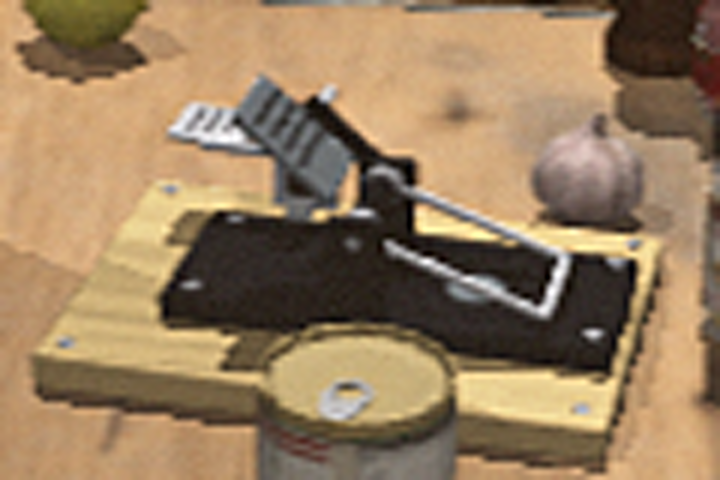

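The crops show crisp paddle, pedal and board corners in both views, so I'll fit the trap pose to them.

```bash
python3 - <<'E'
from h import *
from scipy.optimize import least_squares
np.set_printoptions(precision=4,suppress=True)
ct=arm.read_camera('top');cs=arm.read_camera('side')
pad=[(-10.6,11,74.2),(-10.6,-33,74.2),(-51.9,-33,109),(-51.9,11,109)]
ped=[(-70,76,54),(-70,42,54),(-104,42,54),(-104,76,54)]
brd=[(118,85,16),(118,-85,16),(-118,-85,16),(-118,85,16)]
T=np.array([(240,285),(338,288),(338,372),(238,366),(88,418),(160,418),(160,492),(88,490),(92,55),(440,68),(437,553),(75,542)],float)/5-.4+[290,170]
S=np.array([(352,155),(330,195),(235,115),(262,78),(np.nan,)*2,(264,152),(170,132),(190,103),(662,238),(610,430),(35,358),(155,185)],float)/6-.42+[245,185]
def pts(p):
    x,y,a,bx,by,dh=p[:6];A=np.array(pad+ped+brd)/1e3
    A[4:8,2]+=dh;A[8:,0]+=bx;A[8:,1]+=by
    c,s=np.cos(a),np.sin(a)
    return A@np.array([[c,s,0],[-s,c,0],[0,0,1]])+[x,y,0]
def f(p):
    P=pts(p);r=np.r_[proj(ct,P)-T,proj(cs,P)-S]
    return np.nan_to_num(r).ravel()
r=least_squares(f,[.56,.05,0,0,0,0],loss='soft_l1')
print(r.x,np.sqrt((r.fun**2).mean()));print(f(r.x).reshape(-1,2).round(1).tolist())
x,y,a=r.x[:3];c,s=np.cos(a),np.sin(a);R=np.array([[c,-s,0],[s,c,0],[0,0,1]])
for n,p in dict(paddle=(-.045,-.011,.103),pedal=(-.087,.059,.054+r.x[5]),axle=(0,-.011,.062)).items(): print(n,R@p+[x,y,0])
for n,v in dict(tin=(402,206),garlic=(290,196)).items(): print(n,onz(ct,[v],.058 if n=='tin' else .03))
q=arm.sense();print(q['position'],q['finger_gap'],q['t'])
E
```

```text
[ 0.5713  0.0479 -0.1527 -0.0051 -0.0013  0.0054] 0.9048664924127673
[[-0.6, -0.4], [-0.5, -0.3], [0.4, -1.0], [-0.2, -0.5], [-0.1, -0.7], [0.7, -0.1], [0.1, 0.3], [-0.8, 0.2], [-0.2, -1.0], [0.2, -1.3], [0.2, 0.1], [-1.1, -0.3], [0.6, 0.6], [0.2, 1.5], [-0.5, -0.1], [-0.3, -1.0], [0.0, 0.0], [-4.3, -1.2], [-1.2, 0.7], [-0.9, 0.3], [0.1, 0.2], [-0.4, 0.5], [-1.3, 0.2], [-0.8, -0.8]]
paddle [0.5251 0.0439 0.103 ]
pedal [0.4943 0.1194 0.0594]
axle [0.5696 0.037  0.062 ]
tin [[ 0.5947 -0.0946  0.058 ]]
garlic [[0.656  0.1599 0.03  ]]
[ 0.2347 -0.5793  0.2227] 0.09517182360671 1.5
```

Fit rms is 0.9 px and heights agree. The trap yaw is -0.153 and the paddle is at (0.525, 0.044). Now I'll move there with the gripper shut.

Request:
arm_command:
  series: "0.45 -0.42 0 0 0 0; 0.89 -0.84 0 0 0 0; 0.89 -0.84 0 0 0 0"
  grip: 1
  newtons: 20

```text
t: 1.88
position: [0.2765, -0.488, 0.2231]
tool_rot: [[0.926, 0.378, 0.0], [0.378, -0.926, 0.0], [0.0, -0.0, -1.0]]
force: [-0.7, 0.6, 0.3]
finger_gap: 0.0704
gripper_force: 0.0
```

Request:
arm_command:
  series: "0.45 -0.42 0 0 0 0; 0.89 -0.84 0 0 0 0"

```text
t: 2.12
position: [0.3164, -0.401, 0.2226]
tool_rot: [[0.927, 0.374, 0.0], [0.374, -0.927, -0.0], [-0.0, 0.0, -1.0]]
force: [0.8, -0.2, 0.4]
finger_gap: 0.0508
gripper_force: 0.0
```

Request:
arm_command:
  series: "0.45 -0.42 0 0 0 0; 0.89 -0.84 0 0 0 0"

```text
t: 2.38
position: [0.3575, -0.3116, 0.2228]
tool_rot: [[0.927, 0.375, 0.0], [0.375, -0.927, -0.001], [0.0, 0.001, -1.0]]
force: [1.1, -0.3, 0.3]
finger_gap: 0.0307
gripper_force: 0.0
```

Request:
arm_command:
  series: "0.45 -0.42 0 0 0 0; 0.89 -0.84 0 0 0 0"

```text
t: 2.62
position: [0.3985, -0.2226, 0.2229]
tool_rot: [[0.927, 0.375, 0.001], [0.375, -0.927, -0.001], [0.0, 0.001, -1.0]]
force: [1.3, -0.7, 0.3]
finger_gap: 0.0106
gripper_force: 0.0
```

Request:
arm_command:
  series: "0.45 -0.42 0 0 0 0; 0.89 -0.84 0 0 0 0"

```text
t: 2.88
position: [0.4394, -0.1335, 0.2229]
tool_rot: [[0.927, 0.375, 0.001], [0.375, -0.927, -0.001], [0.001, 0.001, -1.0]]
force: [1.0, -1.0, 0.2]
finger_gap: 0.0006
gripper_force: 0.0
```

Request:
arm_command:
  series: "0.45 -0.42 0 0 0 0; 0.89 -0.84 0 0 0 0; 0.89 -0.84 0 0 0 0"

```text
t: 3.25
position: [0.4804, -0.0434, 0.2226]
tool_rot: [[0.926, 0.379, 0.001], [0.379, -0.926, -0.0], [0.001, 0.0, -1.0]]
force: [-0.1, 0.4, -0.1]
finger_gap: 0.0003
gripper_force: 0.0
```

Request:
arm_command:
  series: "0.3 -0.27 0 0 0 0.055; 0.6 -0.55 0 0 0 0.11; 0.89 -0.82 0 0 0 0.171; 0.89 -0.82 0 0 0 0.171; 0.89 -0.82 0.5 0 0 0.171; 0.89 -0.82 1 0 0 0.171; 0.89 -0.82 1 0 0 0.171; 0.89 -0.82 1 0 0 0.171"

```text
t: 4.25
position: [0.5212, 0.0414, 0.1438]
tool_rot: [[0.988, -0.151, 0.001], [-0.151, -0.988, -0.0], [0.001, 0.0, -1.0]]
force: [-0.2, -0.3, 0.6]
finger_gap: 0.0008
gripper_force: 0.0
```

```bash
python3 - <<'E'
from h import *
a=[]
c=arm.read_camera('top');a.append(c['image'][150:300,270:420]);c2=arm.read_camera('side');a.append(c2['image'][130:280,230:380])
cv2.imwrite('pics/e.png',cv2.resize(np.hstack(a)[:,:,::-1],(800,400)))
for c,o in ((c,(270,150)),(c2,(230,130))): print(proj(c,[[.5251,.0439,.103],[.4943,.1194,.0594]])-o)
s=arm.sense();print(s['t'],s['position'],s['force'])
E
```

```text
[[ 77.19557442  89.88411824]
 [ 44.40969472 110.3967726 ]]
[[58.34305993 72.57705229]
 [49.73463994 75.33156381]]
4.35 [0.5213336  0.04182652 0.14418768] [-0.82414933  0.47939415 -0.06387677]
```

View pics/e.png

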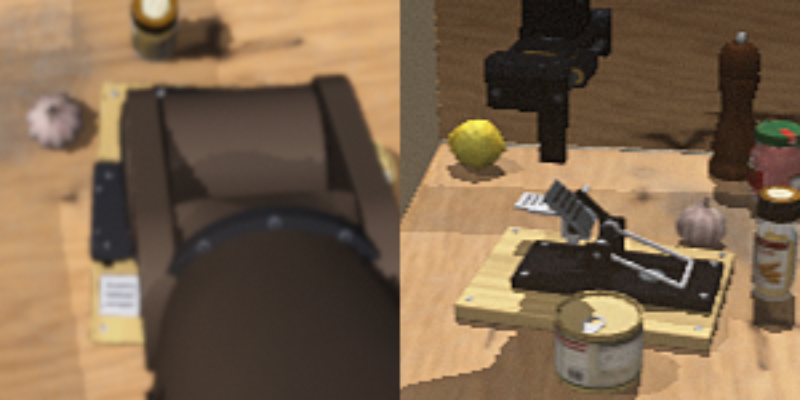

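The side crop shows the closed fingertips (553,160) directly over the raised paddle end (560,190), clear of the bail and tin. Next is the press.

Request:
arm_command:
  series: "0 -0.02 0.1 0 0 0; 0 -0.02 0.2 0 0 0; 0 -0.02 0.3 0 0 0; 0 -0.02 0.34 0 0 0; 0 -0.02 0.38 0 0 0; 0 -0.02 0.42 0 0 0; 0 -0.02 0.42 0 0 0"

```text
t: 5.22
position: [0.5194, 0.0441, 0.1089]
tool_rot: [[0.988, -0.152, -0.003], [-0.152, -0.988, 0.0], [-0.003, 0.0, -1.0]]
force: [-8.2, 0.5, 10.0]
finger_gap: 0.0004
gripper_force: 5.5
```

Request:
arm_command:
  series: "-0.03 0 0.03 0 0 0; -0.05 0 0.06 0 0 0; -0.065 0 0.1 0 0 0; -0.08 0 0.14 0 0 0; -0.09 0 0.17 0 0 0; -0.09 0 0.17 0 0 0"

```text
t: 5.98
position: [0.5125, 0.0452, 0.0952]
tool_rot: [[0.988, -0.152, -0.003], [-0.152, -0.988, 0.0], [-0.003, 0.0, -1.0]]
force: [-6.7, 0.8, 9.6]
finger_gap: 0.0004
gripper_force: 4.2
```

Request:
arm_command:
  series: "-0.04 0 0.03 0 0 0; -0.06 0 0.06 0 0 0; -0.075 0 0.1 0 0 0; -0.085 0 0.14 0 0 0; -0.085 0 0.14 0 0 0"

```text
t: 6.6
position: [0.5085, 0.0459, 0.0846]
tool_rot: [[0.988, -0.152, 0.003], [-0.152, -0.988, -0.0], [0.003, -0.0, -1.0]]
force: [3.7, -0.5, 6.2]
finger_gap: 0.0003
gripper_force: 2.7
```

Request:
arm_command:
  series: "0 0 0.03 0 0 0; 0 0 0.06 0 0 0; 0 0 0.09 0 0 0; 0 0 0.09 0 0 0"

```text
t: 7.1
position: [0.5075, 0.046, 0.0772]
tool_rot: [[0.988, -0.152, 0.001], [-0.152, -0.988, -0.0], [0.001, -0.0, -1.0]]
force: [0.4, 0.1, 6.0]
finger_gap: 0.0005
gripper_force: 3.2
```

Request:
arm_command:
  series: "0 0 0.015 0 0 0; 0 0 0.03 0 0 0; 0 0 0.03 0 0 0"

```text
t: 7.48
position: [0.5074, 0.0461, 0.0748]
tool_rot: [[0.988, -0.152, 0.001], [-0.152, -0.988, -0.0], [0.001, -0.0, -1.0]]
force: [0.2, -0.5, 6.3]
finger_gap: 0.0005
gripper_force: 3.3
```

Request:
arm_command:
  series: "0 0 0.01 0 0 0; 0 0 0.02 0 0 0; 0 0 0.02 0 0 0"

```text
t: 7.85
position: [0.5073, 0.0461, 0.0732]
tool_rot: [[0.988, -0.152, 0.001], [-0.152, -0.988, -0.0], [0.001, -0.0, -1.0]]
force: [-1.2, 0.9, 6.3]
finger_gap: 0.0007
gripper_force: 3.3
```

Request:
arm_command:
  series: "0 0 0.01 0 0 0; 0 0 0.02 0 0 0; 0 0 0.02 0 0 0"

```text
t: 8.22
position: [0.5072, 0.0461, 0.0716]
tool_rot: [[0.988, -0.152, 0.001], [-0.152, -0.988, -0.0], [0.001, -0.0, -1.0]]
force: [-1.4, 0.1, 7.0]
finger_gap: 0.0007
gripper_force: 3.7
```

Request:
arm_command:
  series: "0 0 0.01 0 0 0; 0 0 0.02 0 0 0; 0 0 0.02 0 0 0"

```text
t: 8.6
position: [0.5072, 0.046, 0.0701]
tool_rot: [[0.988, -0.152, 0.001], [-0.152, -0.988, -0.0], [0.001, 0.0, -1.0]]
force: [-1.6, -0.1, 9.0]
finger_gap: 0.0003
gripper_force: 4.2
```

Request:
arm_command:
  series: "0 0 0.01 0 0 0; 0 0 0.02 0 0 0; 0 0 0.02 0 0 0"

```text
t: 8.98
position: [0.5072, 0.046, 0.0685]
tool_rot: [[0.988, -0.152, 0.001], [-0.152, -0.988, -0.0], [0.001, 0.0, -1.0]]
force: [-2.0, 0.5, 9.6]
finger_gap: 0.0004
gripper_force: 4.6
```

Request:
arm_command:
  series: "0 0 0.01 0 0 0; 0 0 0.02 0 0 0; 0 0 0.02 0 0 0"

```text
t: 9.35
position: [0.5073, 0.046, 0.0671]
tool_rot: [[0.988, -0.152, 0.001], [-0.152, -0.988, -0.0], [0.001, -0.0, -1.0]]
force: [-1.6, 0.6, 13.2]
finger_gap: 0.0008
gripper_force: 6.2
```

Request:
arm_command:
  series: "0 0 0.01 0 0 0; 0 0 0.01 0 0 0"

```text
t: 9.6
position: [0.5074, 0.046, 0.0665]
tool_rot: [[0.988, -0.152, 0.001], [-0.152, -0.988, -0.0], [0.001, -0.0, -1.0]]
force: [-2.7, -0.8, 13.6]
finger_gap: 0.0005
gripper_force: 6.8
```

Request:
arm_command:
  series: "0 0 0.01 0 0 0; 0 0 0.01 0 0 0"

```text
t: 9.85
position: [0.5074, 0.046, 0.0658]
tool_rot: [[0.988, -0.152, 0.001], [-0.152, -0.988, -0.0], [0.001, -0.0, -1.0]]
force: [-4.1, -0.9, 15.1]
finger_gap: 0.0009
gripper_force: 7.7
```

Request:
arm_command:
  series: "0 0 0.01 0 0 0; 0 0 0.01 0 0 0"

```text
t: 10.1
position: [0.5075, 0.046, 0.0651]
tool_rot: [[0.988, -0.152, 0.002], [-0.152, -0.988, -0.0], [0.002, -0.0, -1.0]]
force: [-2.8, 0.2, 16.9]
finger_gap: 0.0006
gripper_force: 8.5
```

The force now rises steeply at about 2.6 N/mm, well above the spring's, so this is the end stop. I'll ease off and check that it holds.

Request:
arm_command:
  series: "0 0 -0.02 0 0 0; 0 0 -0.04 0 0 0; 0 0 -0.07 0 0 0; 0 0 -0.1 0 0 0; 0 0 -0.1 0 0 0"

```text
t: 10.72
position: [0.5073, 0.046, 0.0723]
tool_rot: [[0.988, -0.152, 0.001], [-0.152, -0.988, -0.0], [0.001, 0.0, -1.0]]
force: [0.0, 0.7, 2.3]
finger_gap: 0.0002
gripper_force: 1.3
```

Request:
arm_command:
  series: "0 0 -0.03 0 0 0; 0 0 -0.03 0 0 0"

```text
t: 10.98
position: [0.5069, 0.046, 0.0745]
tool_rot: [[0.988, -0.152, -0.0], [-0.152, -0.988, -0.0], [-0.0, 0.0, -1.0]]
force: [-0.1, -0.0, -0.8]
finger_gap: 0.0004
gripper_force: 0.0
```

Request:
arm_command:
  series: "0 0 -0.1 0 0 0; 0 0 -0.4 0 0 0; 0 0 -0.8 0 0 0; 0 0 -0.8 0 0 0; 0 0 -0.8 0 0 0; 0 0 -0.8 0 0 0; 0 0 -0.8 0 0 0"

```text
t: 11.85
position: [0.5068, 0.046, 0.138]
tool_rot: [[0.988, -0.152, -0.001], [-0.152, -0.988, -0.0], [-0.001, 0.0, -1.0]]
force: [0.5, 0.2, 0.4]
finger_gap: 0.0008
gripper_force: 0.0
```

```bash
python3 - <<'E'
from h import *
c2=arm.read_camera('side');a=c2['image'][150:270,240:380]
cv2.imwrite('pics/f.png',cv2.resize(a[:,:,::-1],(700,600),interpolation=cv2.INTER_CUBIC))
s=arm.sense();print(s['t'],s['position'],s['tool_rot'],s['force'])
E
```

```text
11.9 [0.50683178 0.04599416 0.13807749] [[ 9.88402049e-01 -1.51856087e-01 -1.05758497e-03]
 [-1.51856215e-01 -9.88402594e-01 -4.19142515e-05]
 [-1.03895480e-03  2.02028983e-04 -9.99999440e-01]] [ 0.89579727 -0.1601285   0.35489933]
```

View pics/f.png

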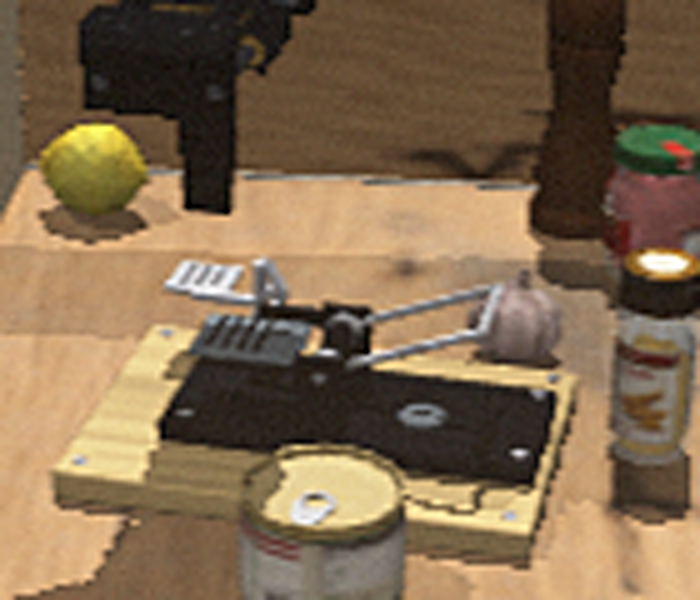

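The paddle, at crop (250,340), is now level, and the bail tip (490,290) is raised with the hand off, so the trap is cocked. Next I'll go over the pedal.

Request:
arm_command:
  series: "-0.17 -0.45 0 0 0 0; -0.34 -0.91 0 0 0 0; -0.34 -0.91 0 0 0 0; -0.34 -0.91 0.3 0 0 0; -0.34 -0.91 0.6 0 0 0; -0.34 -0.91 0.72 0 0 0; -0.34 -0.91 0.72 0 0 0; -0.34 -0.91 0.72 0 0 0"

```text
t: 12.9
position: [0.4916, 0.1219, 0.0816]
tool_rot: [[0.988, -0.152, 0.001], [-0.152, -0.988, 0.0], [0.001, -0.0, -1.0]]
force: [0.7, 0.8, -0.8]
finger_gap: 0.0004
gripper_force: 0.0
```

Request:
arm_command:
  series: "0 0 0.05 0 0 0; 0 0 0.1 0 0 0; 0 0 0.1 0 0 0"

```text
t: 13.28
position: [0.4911, 0.1221, 0.0728]
tool_rot: [[0.988, -0.152, -0.0], [-0.152, -0.988, -0.0], [-0.0, 0.0, -1.0]]
force: [-0.1, -0.0, -0.5]
finger_gap: 0.0003
gripper_force: 0.0
```

Request:
arm_command:
  series: "0 0 0.03 0 0 0; 0 0 0.06 0 0 0; 0 0 0.06 0 0 0"

```text
t: 13.65
position: [0.4911, 0.1221, 0.0682]
tool_rot: [[0.988, -0.152, -0.0], [-0.152, -0.988, -0.0], [-0.0, 0.0, -1.0]]
force: [-1.0, 0.7, 2.8]
finger_gap: 0.0005
gripper_force: 1.3
```

Request:
arm_command:
  series: "0 0 0.03 0 0 0; 0 0 0.06 0 0 0; 0 0 0.06 0 0 0"

```text
t: 14.02
position: [0.4905, 0.1221, 0.0632]
tool_rot: [[0.988, -0.152, -0.001], [-0.152, -0.988, -0.0], [-0.001, 0.0, -1.0]]
force: [-3.3, -0.2, 3.4]
finger_gap: -0.0
gripper_force: 1.4
```

Request:
arm_command:
  series: "0 0 0.03 0 0 0; 0 0 0.05 0 0 0; 0 0 0.05 0 0 0"

```text
t: 14.4
position: [0.4914, 0.122, 0.0592]
tool_rot: [[0.988, -0.152, 0.0], [-0.152, -0.988, -0.0], [0.0, 0.0, -1.0]]
force: [-1.0, 0.1, 1.3]
finger_gap: 0.0005
gripper_force: 0.5
```

```bash
python3 - <<'E'
from h import *
c2=arm.read_camera('side');a=c2['image'][150:270,240:380]
cv2.imwrite('pics/g.png',cv2.resize(a[:,:,::-1],(700,600),interpolation=cv2.INTER_CUBIC))
E
```

```text
(no output)
```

View pics/g.png

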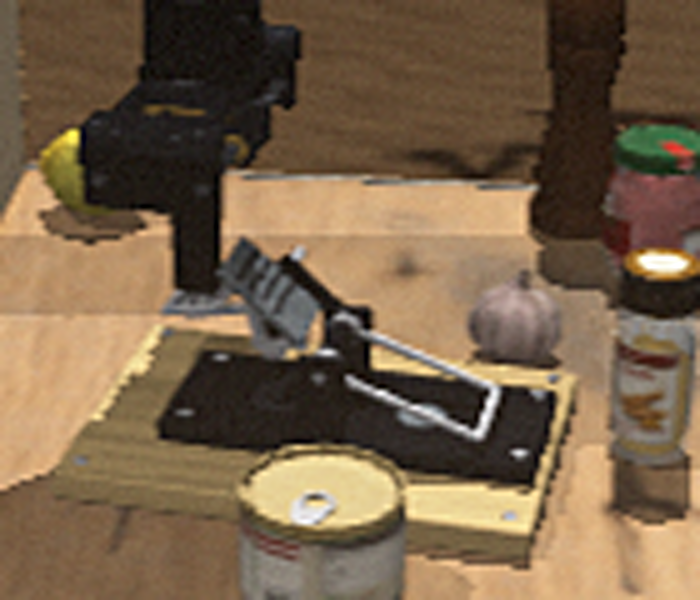

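The bail has snapped shut (tip at crop (490,410)) and the paddle is back up at (270,290). Now I'll lift clear.

Request:
arm_command:
  series: "0 0 -0.1 0 0 0; 0 0 -0.3 0 0 0; 0 0 -0.7 0 0 0; 0 0 -1 0 0 0; 0 0 -1 0 0 0; 0 0 -1 0 0 0; 0 0 -1 0 0 0"

```text
t: 15.32
position: [0.4908, 0.122, 0.1386]
tool_rot: [[0.988, -0.152, -0.001], [-0.152, -0.988, -0.0], [-0.001, 0.0, -1.0]]
force: [-0.6, -0.1, -0.3]
finger_gap: 0.0003
gripper_force: 0.0
```

```bash
python3 - <<'E'
from h import *
s=arm.sense();print(s['t'],s['position'],s['force']);print(arm.close_job())
E
```

```text
15.325 [0.4908498  0.12203267 0.13861157] [-0.6336684  -0.0607042  -0.25090343]
the job is handed in; nothing more can be done
None
```

The trap was cocked to its end stop (about 17 N in the readings) and stayed cocked untouched; pressing the pedal snapped it shut, and I moved clear and handed the job in at 15.3 s, though `close_job()` returned no verdict.

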